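# Turn the desk carousel and stand the wax seal in the pen tray

### The job

A letter is to be sealed: turn the covered desk carousel by its top handle, slowly enough that nothing in it tips over, until the wax seal stands in the middle of the gap at the front of the clear cover, lift the seal out through the gap, and stand it upright on the floor of the pen tray, in the empty half of the tray's wide lane. Leave the other things in the carousel and the stick of sealing wax in the tray where they lie.

Things in the scene. Friction and masses are not known exactly. Their poses are not given: they have to be found in the camera images.
- stand: Fixed stand of the carousel: dark wooden foot board 270x250x10 mm, four brass posts at x -116 and +131, y +-114 mm, carrying a clear flat cover (258 mm in x, 250 in y; underside 106, top 111, post caps 114 mm above the desk). Origin on the desk on the carousel's turning axis; its own -x points to the front, where the cover has its gap; z up.
- cover_gap (a point): Middle of the gap in the stand's clear cover, at the cover's top face, 85 mm in front of the turning axis; axes as the stand's. The gap is a slot 104 mm wide (y), open at the cover's front edge, from 30 to 128 mm in front of the turning axis.
- carousel_handle (a point): Centre of the wooden bar handle on top of the carousel, on the turning axis, above the cover, 137 mm above the desk: 56 mm long along the point's x, 14 mm thick along y, 26 mm high (124 to 150 mm above the desk). It turns with the carousel, either way, more than a full turn, with light friction (0.06 N m), and stays where it is left.
- carousel_floor (a point): Centre of the carousel's floor, on the turning axis, 20 mm above the desk, under the cover; turns with the handle, same axes. Wooden disc of 126 mm radius; rim to 34 mm and four dividers to 40 mm above the desk, at +-45 and +-135 degrees from the point's x: four bays, centred 85 mm out along its +x, -x, +y and -y.
- wax_seal: Wax seal: turned wooden handle on a round brass foot, at most 25 mm in diameter, 79 mm high, about 90 g (varies), standing loose in the bay left or right of the front one, under the cover, about 85 mm from the turning axis. Origin at the centre of its underside, z up. Grip it from above 60 to 72 mm above its foot. It topples if the carousel is jerked; a smooth turn at 0.6 rad/s is safe.
- pen_tray: Fixed open walnut tray, 128 (x) by 262 (y) by 25 mm high, floor 5 mm above the desk. Origin at the centre of its underside. A divider along y, 19 mm high, at x = +10 to +14 mm parts it into a wide lane (x -58 to +10, y +-126 mm) and a narrow one (x +14 to +58), where a fountain pen lies. The wax stick lies in the -y half of the wide lane; its +y half is empty.
- ink_bottle: Square ink bottle 50x50x60 mm with a black cap, standing in the bay opposite the seal's. Origin at the centre of its underside. Stays in the carousel.
- matchbox: Matchbox 37x54x16 mm lying in the bay that is at the front at the start. Origin at the centre of its underside. Stays in the carousel.
- eraser: Eraser 20x44x12 mm lying in the bay at the back at the start. Origin at the centre of its underside. Stays in the carousel.
- wax_stick: Stick of sealing wax, 11x94x11 mm, lying along the pen tray in the -y half of the wide lane. Origin about the middle of its underside, length along its y. Leave it there.
Mind the look-alikes: they are no part of the job. What is meant by the matchbox is not black or purple, and is the larger of those in its own colour.

How it is judged:
On the way, in this order (a step that is already met when the one before it is completed fails the run):
1. the carousel is turned so that the seal, still standing in its bay and not held, is in the gap of the cover (within 25 mm of the gap's middle line) (x of wax_seal in the frame of stand below -0.06 m and y of wax_seal in the frame of stand between -0.025 and 0.025 m and height (world z) of wax_seal below 0.026 m and angle between wax_seal's own z axis and vertical below 0.15 rad and contact force between the fingers and wax_seal below 0.1 N), for 0.2 s.
2. the seal is lifted clear out of the carousel (its foot more than 60 mm above the desk) (height (world z) of wax_seal above 0.06 m), for 0.1 s.
At the end, for the whole second after the job is handed in: The seal stands upright (within 0.1 rad) and at rest on the floor of the pen tray's wide lane, in its empty (+y) half; the ink bottle (upright), matchbox and eraser are still in the carousel and the wax stick has not moved by more than 20 mm (x of wax_seal in the frame of pen_tray between -0.052 and 0.004 m and y of wax_seal in the frame of pen_tray between 0 and 0.12 m and height (world z) of wax_seal below 0.009 m and angle between wax_seal's own z axis and vertical below 0.1 rad and linear speed of wax_seal below 0.02 m/s and horizontal distance between each of ink_bottle, matchbox, eraser and carousel_handle below 0.12 m and angle between ink_bottle's own z axis and vertical below 0.3 rad and distance of wax_stick from where it was at the start of the episode below 0.02 m); the robot touches nothing.
It fails at once if the seal is tipped by more than 0.8 rad (angle between wax_seal's own z axis and vertical above 0.8 rad).
It fails at once if the ink bottle is tipped over (angle between ink_bottle's own z axis and vertical above 0.6 rad).
It fails at once if something else is taken out of the carousel (horizontal distance between any of ink_bottle, matchbox, eraser and carousel_handle above 0.14 m).
It fails at once if the wax stick is pushed or picked up (moved more than 30 mm) (distance of wax_stick from where it was at the start of the episode above 0.03 m).
It also fails if it takes over 64 s, if anything falls off the work surface, if the arm or the gripper's body presses on something with over 40 N, if the wrist force passes 120 N, or if a joint passes its speed limit or range.

### The arm

A 6-joint arm with a two-finger parallel gripper is mounted at the origin on the work surface; the furniture and walls round the work are solid. World frame = base frame: x ahead of the robot, y to its left, z up, the work surface at z = 0. Lengths are in m, angles in rad, forces in N, time in s.
With the tool pointing down it reaches from about 0.35 to 0.85 m from the base axis. Payload 8.1 kg.
Tool frame: the origin (TCP) lies between the finger pads; the fingertips stand 14 mm ahead of it and the grasp point (between the pads) lies 5 mm behind it (robot.tip_reach is the z of the fingertips in the tool frame, in m); z points along the fingers, y is the line along which they close (so a half turn about z gives the same grasp; the last joint's range is limited). The gripper opens to 93 mm and grips with 3 to 60 N. Pads are 15 mm wide; open, the fingers measure 128 mm over their backs; the gripper's body (75 mm by 188 mm) begins 65 mm behind the grasp point.
Start: joints at [-1.188, 0.13, 1.488, -0, 1.523, -0.085], TCP at [0.271, -0.536, 0.233] pointing down, gripper open.
Joint ranges: [-2.96, 2.96], [-0.89, 2.26], [0.02, 2.5], [-1.34, 4.48], [0, 2.73], [-2.66, 2.66]. Speed limits (rad/s): [2.39, 2.39, 2.79, 3.14, 3.14, 3.14].

### API

Orientations are given as a rotation vector (axis times angle).
In Python, from plant import robot gives the robot as it stands. The module is installed in compiled form; this text tells all that it offers.
- The arm moves only by the shell command python3 -m handwheel 'ROWS' [FORCE]. ROWS is JSON, a list of rows, each a list of 7 numbers: the closure, from -1 (fully open) to 1 (shut), then the shift along the tool's x, y, z each as a share of 100 cm, from -1 to 1, then the turn, a rotation vector about the tool's x, y, z each as a share of 180 degrees, from -1 to 1. In form: [[grip, tx, ty, tz, rx, ry, rz], ...]. A call has 1 to 20 rows; each row is the pose to reach, as a shift and turn from the pose commanded when the call began, along the tool's axes at that moment, turning the shorter way round; what a row does not reach only later rows make up. A row lasts 1/8 s, in which the tool goes at most 62.5 mm and 10.7 degrees, less where a joint would pass 70% of its speed; a pose out of reach is approached as far as the arm can. A call with a number of a shift or a turn outside -1 to 1 is refused whole. A call with a gripper value outside its range is refused whole. The fingers move at their own pace and stop on an object; FORCE is the grip in N (left out, the last holds). Time passes only in rows, so rows that repeat a pose let the fingers close. It gives the time, the measured TCP pose, the force, the opening and the grip force at its end, in the units of the state.
- robot.read_state(): the state, without advancing time (a new reading comes with each control period).
- robot.read_camera(name): name is "side" or "top" or "wrist"; returns a dict with "frame" (420x560x3 uint8, red, green, blue), "fx", "fy", "cx", "cy" (pixels), "k1" (the pictures are not rectified: a ray, as slopes to the right and down, at radius r is drawn at 1 + k1 r^2 times it, then the intrinsics apply), "rvec" (rotation vector, rad) and "tvec" (3), from world to camera coordinates, as OpenCV has them; the wrist camera has in their place "T_tool_cam" (4x4, takes a point from camera to tool coordinates, whose origin is the TCP and whose axes are the flange's). Camera axes: x right, y down, z forward; pixel columns grow to the right and rows downward; lengths in m; the calibration is good to about 2 mm. A picture is of the moment at which its call begins: read the wrist's pose just before it. There is no depth.
- robot.close_job(): hands the job in; it is judged then, once.
Trained networks look in a picture, given as the dict that the camera call returned (one of the last four; its "shot" number tells which), for a name from the list of things; names that differ only in an ending like _2 or _b are one class to them, and where a whole thing is asked for, a point or a joint stands for the part that bears it (a point fixed in the world has none). Each returns a list of dicts, best first, with "conf" (0 to 1); they miss things now and then, are a little off and sometimes report something else, mostly with a low value. They report only what shows in the picture. A call takes as long as a camera call. They do not tell look-alikes from the thing itself.
- robot.regions_of(picture, name): "mask" (420x560 bool, what is visible of it) and "rect" ([left, top, right, bottom] in pixels, round what is visible of it).
The state is a dict: "t": time; "q": joint angles; "dq": joint speeds; "joint_torque": joint torques, N m; "tool_pos": TCP position; "orientation": TCP orientation; "force": force on the tool from outside, world axes, zero at the start; "wrist_torque": the same for the moment, N m; "opening": finger opening in m; "gripper_force": force on a finger pad.
Only numpy, scipy, OpenCV 4.12 (cv2) and the standard library are available. Lean on these libraries where they do the work, as an engineer would, in place of code of your own. Each camera call takes 0.05 s, during which the arm holds its last target. There are 200 camera calls.

## Working session

There is one attempt and no reset: what is moved stays moved. The work goes in short steps, Python scripts to look and compute and a shell command to move; the robot and the scene stay as the last step left them, time stands still between calls to the robot, and variables do not carry over. Pictures are saved under pics/ and viewed, at most 10 in all, crops included, and the job is handed in when it is done.

```bash
mkdir -p pics; cat > h.py <<'E'
import numpy as np, cv2
from scipy.spatial.transform import Rotation as R
from plant import robot
def shot(n):
    s=robot.read_state(); p=robot.read_camera(n)
    if n=="wrist":
        T=np.eye(4);T[:3,:3]=R.from_rotvec(s["orientation"]).as_matrix();T[:3,3]=s["tool_pos"]
        p["C"]=T@np.array(p["T_tool_cam"])
    else:
        M=np.eye(4);M[:3,:3]=R.from_rotvec(p["rvec"]).as_matrix();M[:3,3]=p["tvec"];p["C"]=np.linalg.inv(M)
    return p
def ray(p,uv):
    d=np.array([(uv[0]-p["cx"])/p["fx"],(uv[1]-p["cy"])/p["fy"]]);x=d.copy()
    for _ in range(30): x=d/(1+p["k1"]*(x@x))
    v=p["C"][:3,:3]@np.array([*x,1]); return p["C"][:3,3],v/np.linalg.norm(v)
def at(p,uv,z):
    o,v=ray(p,uv); return o+v*(z-o[2])/v[2]
def tri(*rs):
    A=0;b=0
    for o,v in rs:
        P=np.eye(3)-np.outer(v,v);A=A+P;b=b+P@o
    X=np.linalg.solve(A,b); return X,[np.linalg.norm(np.cross(X-o,v)) for o,v in rs]
def proj(p,X):
    c=np.linalg.inv(p["C"])@np.array([*X,1]);x=c[:2]/c[2];x=x*(1+p["k1"]*(x@x))
    return np.array([x[0]*p["fx"]+p["cx"],x[1]*p["fy"]+p["cy"]])
def save(p,f,s=1): cv2.imwrite("pics/"+f,cv2.resize(p["frame"][:,:,::-1],None,fx=s,fy=s))
NAMES=["stand","carousel_handle","carousel_floor","wax_seal","pen_tray","ink_bottle","matchbox","eraser","wax_stick"]
def look(p,names=NAMES):
    for n in names:
        for r in robot.regions_of(p,n)[:3]:
            m=r["mask"];c=np.argwhere(m).mean(0)[::-1] if m.any() else None
            print(n,round(r["conf"],2),np.round(r["rect"]).tolist(),np.round(c,1),m.sum())
E
python3 - <<'E'
from h import *
for n in ["top","side"]:
    p=shot(n);save(p,n+"0.png",1.4);print(n,p["C"][:3,3].round(3));look(p)
print(robot.read_state())
E
```

```text
top [0.363 0.035 1.079]
stand 0.69 [307.0, 100.0, 438.0, 234.0] [370.9 161.6] 12677
carousel_handle 0.64 [312.0, 154.0, 403.0, 232.0] [375.1 199.7] 2044
carousel_floor 0.79 [311.0, 155.0, 408.0, 229.0] [374.8 199.9] 2169
wax_seal 0.42 [306.0, 101.0, 438.0, 237.0] [370.9 161.4] 12512
pen_tray 0.64 [128.0, 132.0, 198.0, 246.0] [159.6 190.3] 6210
ink_bottle 0.55 [389.0, 179.0, 400.0, 190.0] [395.5 186.3] 86
matchbox 0.62 [351.0, 198.0, 375.0, 220.0] [362.8 210.4] 358
matchbox 0.59 [244.0, 184.0, 267.0, 203.0] [252.9 194.5] 381
matchbox 0.58 [255.0, 237.0, 274.0, 258.0] [264.9 248.2] 241
wax_stick 0.5 [167.0, 138.0, 173.0, 179.0] [170.3 159.7] 208
side [-0.003  1.091  0.721]
stand 0.74 [222.0, 136.0, 343.0, 223.0] [280.2 174.7] 4646
carousel_handle 0.87 [241.0, 146.0, 328.0, 212.0] [281.6 190.8] 2013
carousel_floor 0.63 [243.0, 145.0, 334.0, 209.0] [283.4 190.7] 2055
wax_seal 0.48 [266.0, 181.0, 276.0, 201.0] [269.1 190. ] 158
wax_seal 0.28 [161.0, 268.0, 199.0, 281.0] [179.  274.4] 266
pen_tray 0.57 [131.0, 260.0, 269.0, 326.0] [203.5 290.4] 5642
ink_bottle 0.66 [293.0, 156.0, 309.0, 17
[... 362 characters left out ...]
282.0] [179.6 274.6] 240
{'t': 1.0, 'q': array([-1.18838158e+00,  1.30395062e-01,  1.48819324e+00,  1.46443767e-05,
        1.52301529e+00, -8.53864584e-02]), 'dq': array([-0.00013564, -0.00174929,  0.00201905,  0.00055294,  0.00043769,
        0.001253  ]), 'joint_torque': array([ 1.78082930e-03, -5.59768724e+01, -4.92066157e+01,  7.69648422e-02,
        2.25261325e-02,  5.99700300e-06]), 'tool_pos': array([ 0.27058789, -0.53552361,  0.23264189]), 'orientation': array([-3.05603389e+00, -7.28134367e-01, -2.01799124e-05]), 'force': array([-0.25801661,  0.13425039, -0.50006764]), 'wrist_torque': array([-0.00286704, -0.01448709,  0.03725207]), 'gripper_force': 0.0, 'opening': 0.092779692520534}
```

View pics/top0.png

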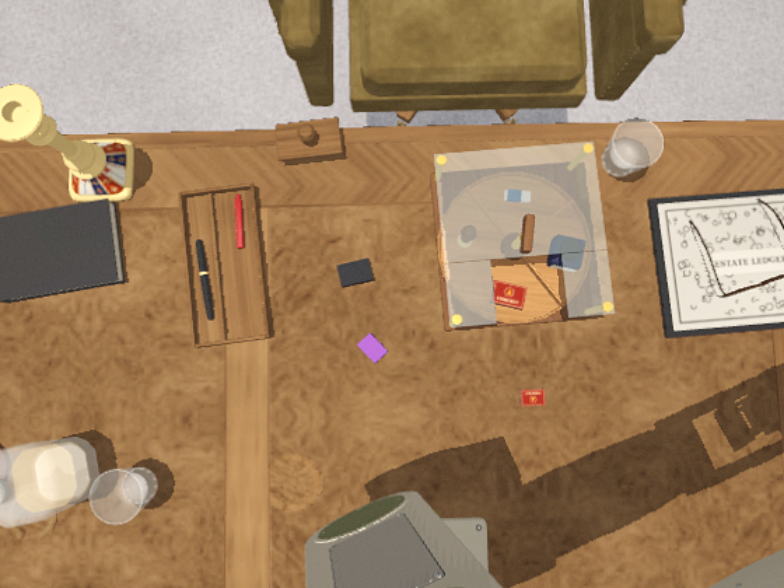

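View pics/side0.png

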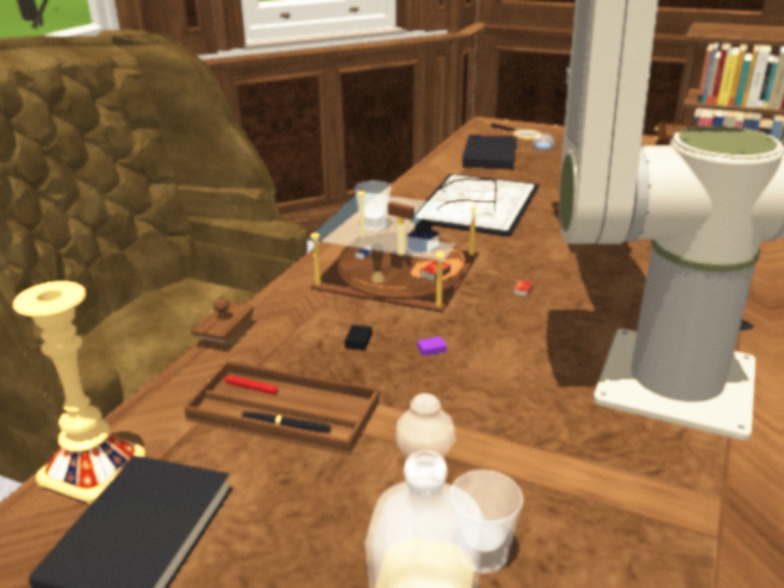

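The top view shows the carousel with cap pixels (full scale 784 px) at (441,159), (588,148), (608,307) and (457,320). The handle bar runs from (530,216) to (525,250), and the seal is at about (468,235) in the left bay. The tray is at left, with the stick in the upper half of its right, wide lane. The side view agrees, with the seal at about (377,265).

```bash
python3 - <<'E'
from h import *
p=shot("top");s=shot("side")
k=1.4
caps=[at(p,np.array(c)/k,.114) for c in [(441,159),(588,148),(608,307),(457,320)]]
print(np.round(caps,3))
# caps: back-left(+131,+114) back-right(+131,-114) front-right(-116,-114) front-left
L=np.array([[.131,.114],[.131,-.114],[-.116,-.114],[-.116,.114]]);W=np.array(caps)[:,:2]
Lc=L-L.mean(0);Wc=W-W.mean(0);a=np.arctan2((Lc[:,0]*Wc[:,1]-Lc[:,1]*Wc[:,0]).sum(),(Lc*Wc).sum())
Rm=np.array([[np.cos(a),-np.sin(a)],[np.sin(a),np.cos(a)]]);t=W.mean(0)-Rm@L.mean(0)
print("stand",t,a,(W-(L@Rm.T+t)).round(4).tolist())
for n,c,z in [("h1",(530,216),.15),("h2",(525,250),.15),("sealtop",(468,233),.099)]: print(n,at(p,np.array(c)/k,z).round(3), ((at(p,np.array(c)/k,z)[:2]-t)@Rm).round(3))
tc=[at(p,np.array(c)/k,.025) for c in [(181,194),(256,185),(270,337),(196,346)]];print(np.round(tc,3), np.mean(tc,0))
print("side caps",[tri(ray(p,np.array(a_)/k),ray(s,np.array(b)/k)) for a_,b in [((441,159),(316,236)),((457,320),(440,256)),((608,307),(473,208)),((468,235),(377,250))]])
E
```

```text
[[ 0.671 -0.044  0.114]
 [ 0.684 -0.272  0.114]
 [ 0.437 -0.288  0.114]
 [ 0.423 -0.061  0.114]]
stand [ 0.54643763 -0.16702125] 0.06292098571586727 [[0.0014, 0.0006], [-0.0, 0.0001], [-0.0006, -0.0003], [-0.0008, -0.0003]]
h1 [ 0.571 -0.17   0.15 ] [ 0.024 -0.004]
h2 [ 0.52 -0.16  0.15] [-0.025  0.009]
sealtop [ 0.558 -0.084  0.099] [0.016 0.082]
[[0.65  0.386 0.025]
 [0.662 0.26  0.025]
 [0.407 0.236 0.025]
 [0.395 0.358 0.025]] [0.52834161 0.31004525 0.025     ]
side caps [(array([ 0.66903513, -0.04533388,  0.11407882]), [np.float64(0.0024196389399815566), np.float64(0.002419638939981494)]), (array([ 0.42250879, -0.06111014,  0.11252463]), [np.float64(0.0003113480551166096), np.float64(0.00031134805511659827)]), (array([ 0.43735644, -0.28810331,  0.11478873]), [np.float64(0.0001804204172848615), np.float64(0.00018042041728489176)]), (array([ 0.55727983, -0.08470642,  0.08789902]), [np.float64(0.0007494048418663148), np.float64(0.0007494048418663087)])]
```

```bash
cat >> h.py <<'E'
def go(x,y,z,yaw):
    s=robot.read_state();M=R.from_rotvec(s["orientation"]).as_matrix()
    T=np.array([[np.cos(yaw),np.sin(yaw),0],[np.sin(yaw),-np.cos(yaw),0],[0,0,-1]])
    print("row",(M.T@(np.array([x,y,z])-s["tool_pos"])).round(4),(R.from_matrix(M.T@T).as_rotvec()/np.pi).round(4),"t",s["t"])
E
python3 -c "
from h import *
go(.5464,-.167,.233,-.197)"
```

```text
row [ 4.124e-01 -2.046e-01 -4.000e-04] [-0.     -0.      0.2116] t 1.1
```

```bash
python3 -m handwheel '[[-1,0.412,-0.205,0,0,0,0.2116],[-1,0.412,-0.205,0,0,0,0.2116],[-1,0.412,-0.205,0,0,0,0.2116],[-1,0.412,-0.205,0,0,0,0.2116],[-1,0.412,-0.205,0,0,0,0.2116],[-1,0.412,-0.205,0,0,0,0.2116],[-1,0.412,-0.205,0,0,0,0.2116],[-1,0.412,-0.205,0,0,0,0.2116],[-1,0.412,-0.205,0,0,0,0.2116],[-1,0.412,-0.205,0,0,0,0.2116],[-1,0.412,-0.205,0,0,0,0.2116],[-1,0.412,-0.205,0,0,0,0.2116]]'
python3 - <<'E'
from h import *
p=shot("wrist");save(p,"w1.png",1.4);print(robot.read_state()["q"].round(3))
for n in ["carousel_handle","carousel_floor"]: look(p,[n])
print([proj(p,X).round(1)*1.4 for X in [(.5464,-.167,.15),(.574,-.1725,.15),(.519,-.1615,.15)]])
E
```

```text
t: 2.6
tool_pos: [0.5454, -0.1678, 0.2327]
orientation: [3.126, -0.311, 0.0]
force: [-0.2, 0.2, -0.1]
opening: 0.0931
gripper_force: 0.0
[-0.388  0.051  1.572 -0.     1.518  1.381]
carousel_handle 0.69 [234.0, 172.0, 354.0, 286.0] [296.9 246. ] 5464
carousel_floor 0.68 [237.0, 177.0, 355.0, 287.0] [297.1 246.4] 5170
[array([390.74, 305.34]), array([390.46, 255.22]), array([390.74, 352.24])]
```

View pics/w1.png

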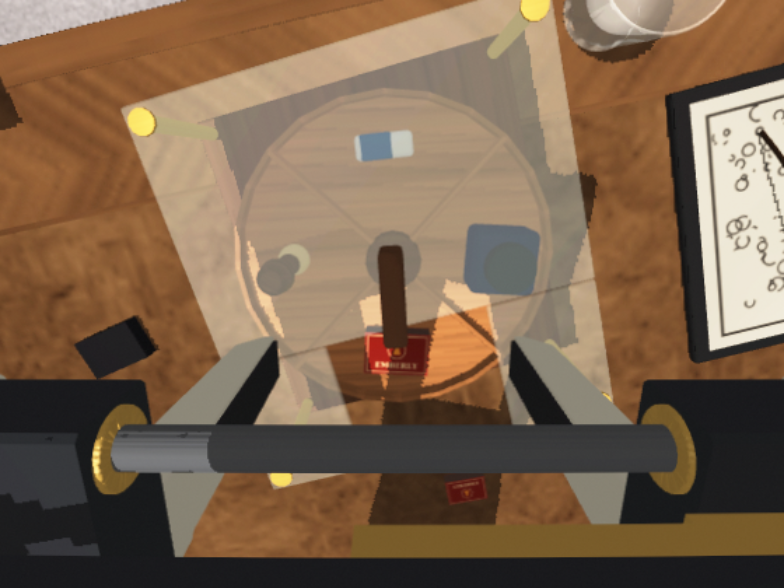

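The wrist view shows the handle bar from about (390,246) to (397,347), the seal knob at (277,273) and its brass foot at (295,258). The bottle is at right, the eraser at the back and the matchbox in front.

```bash
python3 - <<'E'
from h import *
p=shot("wrist");t=np.array([.5464,-.167]);a=.0629;Rm=np.array([[np.cos(a),-np.sin(a)],[np.sin(a),np.cos(a)]])
f=lambda u,v,z:at(p,np.array([u,v])/1.4,z)
A=f(390.5,246,.15);B=f(397,347,.15);d=A-B
print(A,B,(A+B)/2,np.hypot(*d[:2]),np.arctan2(d[1],d[0]))
for n,u,v,z in [("knob",277,272,.095),("foot",295,259,.026)]:
    X=f(u,v,z)[:2];l=(X-t)@Rm;print(n,X,l,np.hypot(*l),np.degrees(np.arctan2(l[1],l[0])))
for u,v,w in [(142,122,(.671,-.044)),(534,8,(.684,-.272)),(281,478,(.423,-.061))]: print(f(u,v,.114)[:2],w)
go((A+B)[0]/2,(A+B)[1]/2,.135,np.arctan2(d[1],d[0]))
E
```

```text
[ 0.57908789 -0.17301162  0.15      ] [ 0.52167413 -0.16516257  0.15      ] [ 0.55038101 -0.16908709  0.15      ] 0.05794779924372623 -0.13586802083439117
knob [ 0.56731858 -0.09297889] [0.02553008 0.07255982] 0.07692016570343788 70.6156466117172
foot [ 0.56256169 -0.08899554] [0.02103297 0.0768343 ] 0.07966112854290433 74.69064315390895
[ 0.67150483 -0.04596442] (0.671, -0.044)
[ 0.68491467 -0.27299388] (0.684, -0.272)
[ 0.42377562 -0.06133572] (0.423, -0.061)
row [0.005  0.0009 0.0977] [ 0.     -0.     -0.0197] t 2.8
```

```bash
python3 -m handwheel '[[-1,0.003,0.001,0.05,0,0,-0.0197],[-1,0.003,0.001,0.08,0,0,-0.0197],[-1,0.003,0.001,0.097,0,0,-0.0197],[-1,0.003,0.001,0.097,0,0,-0.0197],[1,0.003,0.001,0.097,0,0,-0.0197],[1,0.003,0.001,0.097,0,0,-0.0197],[1,0.003,0.001,0.097,0,0,-0.0197],[1,0.003,0.001,0.097,0,0,-0.0197],[1,0.003,0.001,0.097,0,0,-0.0197],[1,0.003,0.001,0.097,0,0,-0.0197]]' 15
```

```text
t: 4.05
tool_pos: [0.5486, -0.1683, 0.1356]
orientation: [-3.134, 0.212, 0.0]
force: [0.2, -0.3, -0.0]
opening: 0.0377
gripper_force: 0.0
```

```bash
python3 -m handwheel '[[1,0,0,0,0,0,0],[1,0,0,0,0,0,0],[1,0,0,0,0,0,0],[1,0,0,0,0,0,0],[1,0,0,0,0,0,0],[1,0,0,0,0,0,0]]' 15
```

```text
t: 4.8
tool_pos: [0.5487, -0.1678, 0.1356]
orientation: [-3.134, 0.212, 0.0]
force: [0.1, 6.2, -0.5]
opening: 0.0142
gripper_force: 15.0
```

```bash
python3 -m handwheel '[[1,-0.001,-0.0005,0,0,0,-0.003],[1,-0.002,-0.001,0,0,0,-0.009],[1,-0.0024,-0.001,0,0,0,-0.018],[1,-0.0024,-0.001,0,0,0,-0.03],[1,-0.0024,-0.001,0,0,0,-0.045],[1,-0.0024,-0.001,0,0,0,-0.063],[1,-0.0024,-0.001,0,0,0,-0.083],[1,-0.0024,-0.001,0,0,0,-0.103],[1,-0.0024,-0.001,0,0,0,-0.123],[1,-0.0024,-0.001,0,0,0,-0.143],[1,-0.0024,-0.001,0,0,0,-0.163],[1,-0.0024,-0.001,0,0,0,-0.183],[1,-0.0024,-0.001,0,0,0,-0.203],[1,-0.0024,-0.001,0,0,0,-0.222],[1,-0.0024,-0.001,0,0,0,-0.238],[1,-0.0024,-0.001,0,0,0,-0.251],[1,-0.0024,-0.001,0,0,0,-0.261],[1,-0.0024,-0.001,0,0,0,-0.267],[1,-0.0024,-0.001,0,0,0,-0.27],[1,-0.0024,-0.001,0,0,0,-0.27]]' 15
python3 - <<'E'
from h import *
p=shot("top");save(p,"t2.png");cv2.imwrite("pics/t2c.png",cv2.resize(p["frame"][80:260,280:470,::-1],None,fx=3,fy=3))
E
```

```text
t: 7.3
tool_pos: [0.5482, -0.1668, 0.1356]
orientation: [2.942, 1.097, 0.006]
force: [11.0, 2.8, -5.7]
opening: 0.0138
gripper_force: 15.0
```

View pics/t2c.png

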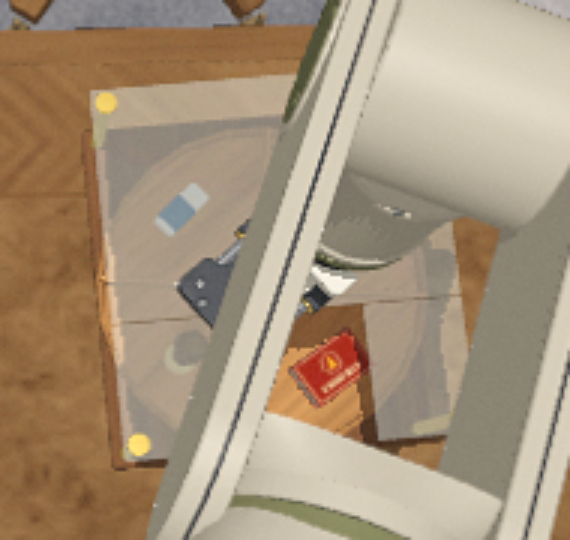

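The seal is still standing, at crop (185,350), about halfway round, and the matchbox and eraser have ridden along. I'll continue, re-centring 2 mm.

```bash
python3 -m handwheel '[[1,0.0005,0.0005,0,0,0,-0.003],[1,0.001,0.001,0,0,0,-0.009],[1,0.0015,0.0013,0,0,0,-0.018],[1,0.0015,0.0013,0,0,0,-0.03],[1,0.0015,0.0013,0,0,0,-0.046],[1,0.0015,0.0013,0,0,0,-0.066],[1,0.0015,0.0013,0,0,0,-0.087],[1,0.0015,0.0013,0,0,0,-0.109],[1,0.0015,0.0013,0,0,0,-0.131],[1,0.0015,0.0013,0,0,0,-0.153],[1,0.0015,0.0013,0,0,0,-0.175],[1,0.0015,0.0013,0,0,0,-0.197],[1,0.0015,0.0013,0,0,0,-0.219],[1,0.0015,0.0013,0,0,0,-0.24],[1,0.0015,0.0013,0,0,0,-0.259],[1,0.0015,0.0013,0,0,0,-0.275],[1,0.0015,0.0013,0,0,0,-0.287],[1,0.0015,0.0013,0,0,0,-0.296],[1,0.0015,0.0013,0,0,0,-0.3],[1,0.0015,0.0013,0,0,0,-0.3]]' 15
python3 - <<'E'
from h import *
p=shot("top");cv2.imwrite("pics/t3c.png",cv2.resize(p["frame"][80:260,280:470,::-1],None,fx=3,fy=3))
E
```

```text
t: 9.85
tool_pos: [0.5472, -0.1664, 0.1356]
orientation: [-2.122, -2.313, 0.001]
force: [-6.4, 6.6, 4.5]
opening: 0.0137
gripper_force: 15.0
```

View pics/t3c.png

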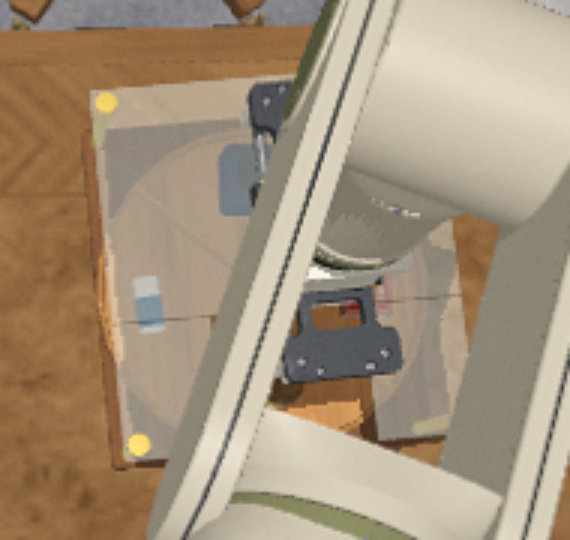

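```bash
python3 -m handwheel '[[-1,0,0,0,0,0,0],[-1,0,0,0,0,0,0],[-1,0,0,0,0,0,0],[-1,0,0,0,0,0,0],[-1,0,0,0,0,0,0],[-1,0,0,-0.05,0,0,0],[-1,0,0,-0.1,0,0,0],[-1,0,-0.1,-0.1,0,0,0.507],[-1,0,-0.1,-0.1,0,0,0.507],[-1,0,-0.1,-0.1,0,0,0.507],[-1,0,-0.1,-0.1,0,0,0.507],[-1,0,-0.1,-0.1,0,0,0.507],[-1,0,-0.1,-0.1,0,0,0.507],[-1,0,-0.1,-0.1,0,0,0.507],[-1,0,-0.1,-0.1,0,0,0.507],[-1,0,-0.1,-0.1,0,0,0.507],[-1,0,-0.1,-0.1,0,0,0.507],[-1,0,-0.1,-0.1,0,0,0.507],[-1,0,-0.1,-0.1,0,0,0.507]]'
python3 - <<'E'
from h import *
p=shot("wrist");save(p,"w2.png",1.4);look(p,["wax_seal"])
E
```

```text
t: 12.28
tool_pos: [0.4487, -0.1755, 0.2356]
orientation: [3.14, 0.101, 0.0]
force: [1.6, 0.3, 0.1]
opening: 0.0933
gripper_force: 0.0
wax_seal 0.76 [268.0, 158.0, 291.0, 188.0] [279. 175.] 661
```

View pics/w2.png

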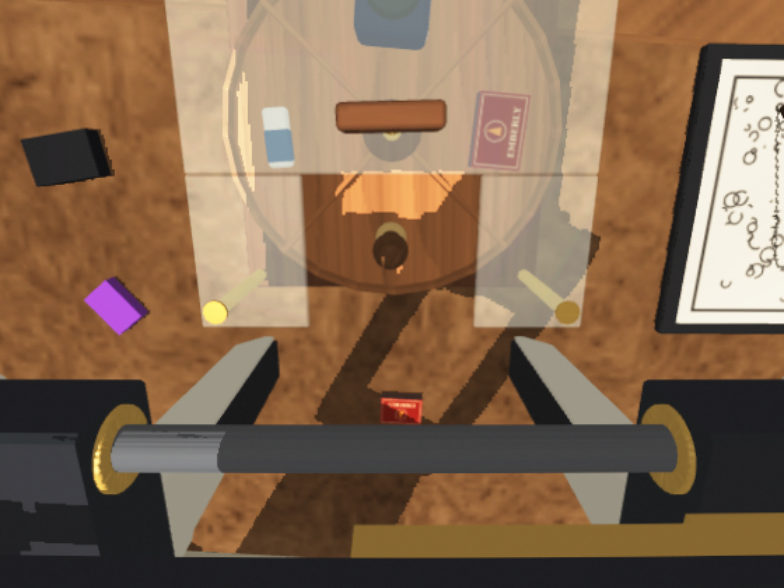

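The seal stands upright in the gap: knob at (390,249), foot at about (390,238), gap edges at 302 and 477. The middle of the gap is therefore at 390, so the seal is centred.

```bash
python3 - <<'E'
from h import *
p=shot("wrist");s=shot("side")
t=np.array([.5475,-.167]);a=.0629;Rm=np.array([[np.cos(a),-np.sin(a)],[np.sin(a),np.cos(a)]])
f=lambda u,v,z:at(p,np.array([u,v])/1.4,z)
for n,u,v,z in [("knob",390,249,.095),("foot",390,238,.026),("gapL",302,250,.111),("gapR",477,250,.111)]:
    X=f(u,v,z);print(n,X.round(4),((X[:2]-t)@Rm).round(4))
look(s,["wax_seal"]); look(shot("top"),["wax_seal"])
print([(z,proj(s,[*f(390,249,.095)[:2],z]).round(1)) for z in (.02,.06,.099)])
X=f(390,249,.095);go(X[0],X[1],.2356,.063);go(X[0],X[1],.081,.063)
E
```

```text
knob [ 0.47   -0.1726  0.095 ] [-0.0777 -0.0008]
foot [ 0.4664 -0.1723  0.026 ] [-0.0813 -0.0002]
gapL [ 0.4688 -0.1174  0.111 ] [-0.0754  0.0544]
gapR [ 0.4758 -0.2272  0.111 ] [-0.0753 -0.0555]
wax_seal 0.51 [310.0, 165.0, 320.0, 195.0] [313.8 171.2] 27
[(0.02, array([311.8, 193.3])), (0.06, array([312.1, 180.4])), (0.099, array([312.4, 167.4]))]
row [ 0.0214 -0.0015  0.0001] [ 0. -0.  0.] t 12.625
row [ 0.0214 -0.0015  0.1547] [ 0. -0.  0.] t 12.625
```

```bash
python3 -m handwheel '[[-0.1,0.0195,-0.0015,0.05,0,0,0],[-0.1,0.0195,-0.0015,0.05,0,0,0],[-0.1,0.0195,-0.0015,0.05,0,0,0],[-0.1,0.0195,-0.0015,0.05,0,0,0],[-0.1,0.0195,-0.0015,0.05,0,0,0],[-0.1,0.0195,-0.0015,0.05,0,0,0],[-0.1,0.0195,-0.0015,0.05,0,0,0]]' 15
```

```text
t: 13.5
tool_pos: [0.4681, -0.1729, 0.1859]
orientation: [3.14, 0.099, 0.001]
force: [0.5, 1.5, 0.1]
opening: 0.0511
gripper_force: 0.0
```

```bash
python3 -m handwheel '[[-0.1,0,0,0.03,0,0,0],[-0.1,0,0,0.055,0,0,0],[-0.1,0,0,0.075,0,0,0],[-0.1,0,0,0.09,0,0,0],[-0.1,0,0,0.1,0,0,0],[-0.1,0,0,0.105,0,0,0],[-0.1,0,0,0.105,0,0,0],[1,0,0,0.105,0,0,0],[1,0,0,0.105,0,0,0],[1,0,0,0.105,0,0,0],[1,0,0,0.105,0,0,0],[1,0,0,0.105,0,0,0],[1,0,0,0.105,0,0,0],[1,0,0,0.105,0,0,0]]' 15
python3 - <<'E'
from h import *
p=shot("wrist");save(p,"w3.png",1.4)
E
```

```text
t: 15.25
tool_pos: [0.4683, -0.1728, 0.0809]
orientation: [3.14, 0.099, 0.001]
force: [-0.3, 1.1, 2.7]
opening: 0.0236
gripper_force: 15.0
```

View pics/w3.png

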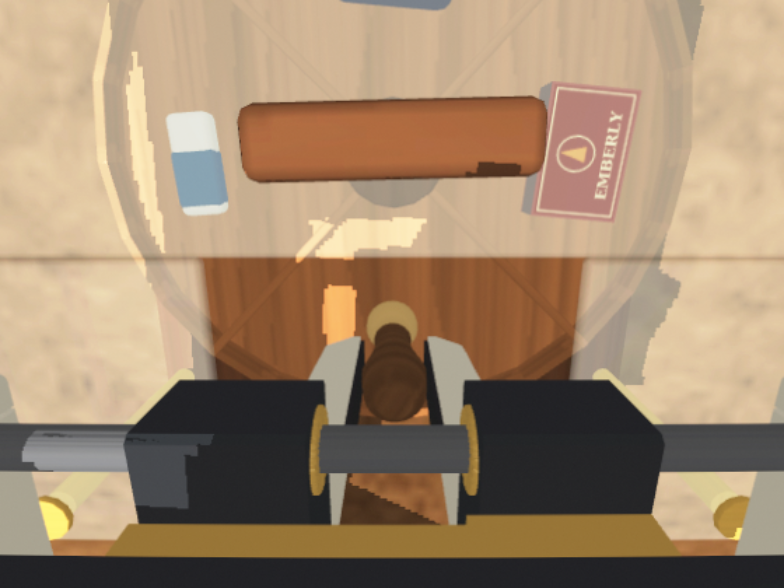

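The seal is held in the pads at (395,375) and still upright. I'll lift it straight up.

```bash
python3 -m handwheel '[[1,0,0,-0.005,0,0,0],[1,0,0,-0.015,0,0,0],[1,0,0,-0.03,0,0,0],[1,0,0,-0.05,0,0,0],[1,0,0,-0.07,0,0,0],[1,0,0,-0.09,0,0,0],[1,0,0,-0.11,0,0,0],[1,0,0,-0.125,0,0,0],[1,0,0,-0.135,0,0,0],[1,0,0,-0.14,0,0,0],[1,0,0,-0.14,0,0,0]]' 20
python3 - <<'E'
from h import *
# tray edges refined from the top view
p=shot("top");look(p,["pen_tray","wax_stick"])
go(.471,.280,.221,.063)
E
```

```text
t: 16.68
tool_pos: [0.4681, -0.1728, 0.2206]
orientation: [-3.14, -0.099, 0.0]
force: [-0.1, -0.4, -1.6]
opening: 0.0234
gripper_force: 20.0
pen_tray 0.97 [125.0, 133.0, 198.0, 248.0] [159.6 189.8] 6244
wax_stick 0.53 [163.0, 140.0, 174.0, 179.0] [170.2 159.4] 189
row [ 0.0317 -0.4515 -0.0009] [-0.0002  0.0004 -0.0001] t 16.825
```

```bash
python3 -m handwheel '[[1,0.001,-0.008,0,0,0,0],[1,0.002,-0.025,0,0,0,0],[1,0.003,-0.05,0,0,0,0],[1,0.005,-0.08,0,0,0,0],[1,0.008,-0.115,0,0,0,0],[1,0.01,-0.15,0,0,0,0],[1,0.013,-0.185,0,0,0,0],[1,0.015,-0.22,0,0,0,0],[1,0.018,-0.255,0,0,0,0],[1,0.02,-0.29,0,0,0,0],[1,0.023,-0.325,0,0,0,0],[1,0.025,-0.36,0,0,0,0],[1,0.027,-0.39,0,0,0,0],[1,0.029,-0.415,0,0,0,0],[1,0.031,-0.433,0,0,0,0],[1,0.032,-0.445,0,0,0,0],[1,0.032,-0.451,0,0,0,0],[1,0.032,-0.452,0,0,0,0],[1,0.032,-0.452,0,0,0,0]]' 20
python3 - <<'E'
from h import *
p=shot("wrist");save(p,"w4.png",1.4)
M=np.array([.5283,.3100]);yx=np.array([-.094,.9955]);yy=np.array([-.9955,-.094])
for x,y in [(-.058,.126),(.010,.126),(-.058,0),(.01,0),(-.024,.06)]:print((x,y),(proj(p,[*(M+x*yx+y*yy),.022 if x!=-.024 else .005])*1.4).round())
s=shot("side");r=robot.regions_of(s,"wax_seal");print([(q["rect"],q["conf"]) for q in r[:2]])
st=robot.read_state()["tool_pos"];print(st,[proj(s,[st[0],st[1],z]).round(1) for z in (.16,.239)])
E
```

```text
t: 19.2
tool_pos: [0.4718, 0.2798, 0.2207]
orientation: [3.14, 0.098, 0.0]
force: [-0.9, -0.4, -0.2]
opening: 0.0232
gripper_force: 20.0
(-0.058, 0.126) [435. 339.]
(0.01, 0.126) [354. 341.]
(-0.058, 0) [433. 185.]
(0.01, 0) [345. 188.]
(-0.024, 0.06) [392. 259.]
[([226.1, 187.6, 238.6, 230.9], 0.54)]
[0.47176196 0.2798617  0.22068492] [array([230.5, 227. ]), array([228.4, 191.8])]
```

View pics/w4.png

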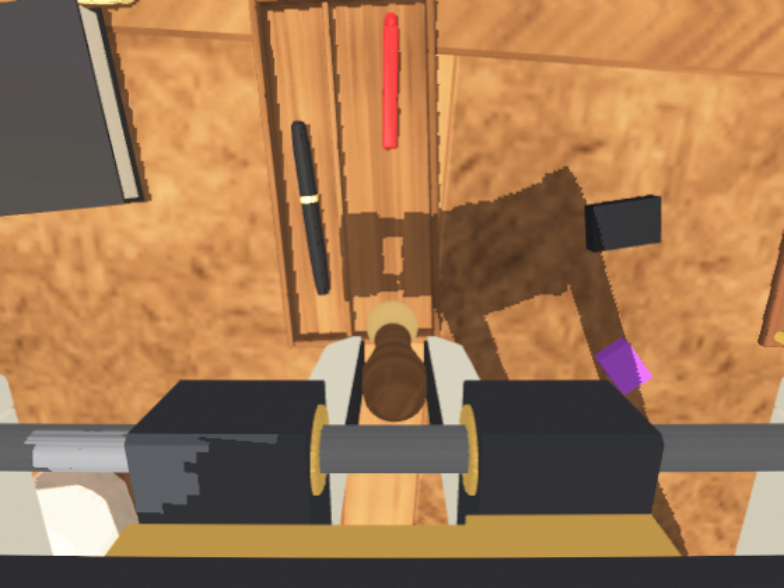

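The wrist view shows the tray's wide lane spanning x 345 to 435, as projected, with the stick well ahead at (390,80). The seal is upright above the empty half, so I'll lower it.

```bash
python3 -m handwheel '[[1,0,0,0.008,0,0,0],[1,0,0,0.025,0,0,0],[1,0,0,0.045,0,0,0],[1,0,0,0.068,0,0,0],[1,0,0,0.09,0,0,0],[1,0,0,0.11,0,0,0],[1,0,0,0.127,0,0,0],[1,0,0,0.139,0,0,0],[1,0,0,0.146,0,0,0],[1,0,0,0.15,0,0,0],[1,0,0,0.152,0,0,0],[1,0,0,0.1535,0,0,0],[1,0,0,0.154,0,0,0],[1,0,0,0.154,0,0,0]]' 20
```

```text
t: 21.1
tool_pos: [0.4717, 0.2804, 0.0668]
orientation: [-3.14, -0.099, -0.0]
force: [-0.8, -0.1, -0.9]
opening: 0.0235
gripper_force: 20.0
```

```bash
python3 -m handwheel '[[1,0,0,0.0005,0,0,0],[1,0,0,0.001,0,0,0],[1,0,0,0.0013,0,0,0],[1,0,0,0.0013,0,0,0]]' 20
```

```text
t: 21.6
tool_pos: [0.4722, 0.2806, 0.0661]
orientation: [-3.14, -0.099, -0.002]
force: [-1.2, -0.1, 6.0]
opening: 0.0234
gripper_force: 20.0
```

Contact: 6 N upward, at the expected height. I'll open gently, by a partial amount first, then rise.

```bash
python3 -m handwheel '[[1,0,0,-0.0003,0,0,0],[0.4,0,0,-0.0003,0,0,0],[0.3,0,0,-0.0003,0,0,0],[0.2,0,0,-0.0003,0,0,0],[0,0,0,-0.0003,0,0,0],[-0.3,0,0,-0.0003,0,0,0],[-0.3,0,0,-0.0003,0,0,0],[-0.3,0,0,-0.0003,0,0,0],[-0.3,0,0,-0.02,0,0,0],[-0.3,0,0,-0.05,0,0,0],[-0.3,0,0,-0.09,0,0,0],[-0.3,0,0,-0.13,0,0,0],[-0.3,-0.03,0,-0.15,0,0,0],[-0.3,-0.06,0,-0.15,0,0,0],[-0.3,-0.08,0,-0.15,0,0,0],[-0.3,-0.08,0,-0.15,0,0,0]]' 20
python3 - <<'E'
from h import *
p=shot("wrist");save(p,"w5.png",1.4);look(p,["wax_seal"]);s=shot("side");look(s,["wax_seal","wax_stick"])
print([proj(s,[.472,.2805,z]).round(1) for z in (.005,.084)],[proj(p,[.472,.2805,z]).round(1) for z in (.005,.084)])
E
```

```text
t: 23.6
tool_pos: [0.3914, 0.2756, 0.217]
orientation: [-3.139, -0.1, -0.003]
force: [0.1, 0.1, 1.1]
opening: 0.0602
gripper_force: 0.0
wax_seal 0.79 [230.0, 258.0, 245.0, 293.0] [234.6 275.8] 367
wax_stick 0.51 [162.0, 268.0, 199.0, 281.0] [179.1 274.3] 223
[array([233.9, 289.5]), array([232.1, 258.7])] [array([280.8, 113. ]), array([280.6, 111.5])]
```

View pics/w5.png

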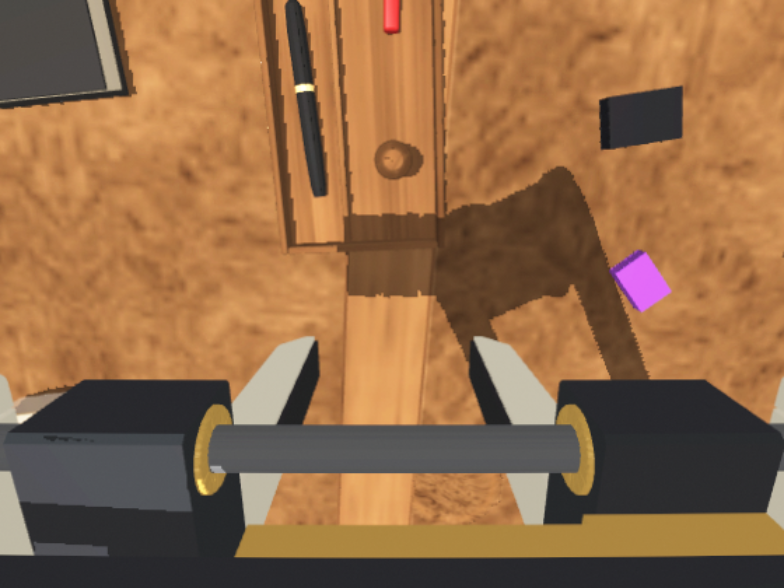

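The seal stands upright at (393,159) in the empty half of the wide lane, the stick has not moved, and the gripper is clear. I'll hand it in.

```bash
python3 -c "
from plant import robot
print(robot.close_job())"
```

```text
the job is handed in; nothing more can be done
None
```

The wax seal was turned into the gap, lifted out and stood upright in the empty half of the tray's wide lane, and the job was handed in at about 24 s (no verdict came back); in the pictures, the other things stayed in the carousel and the wax stick did not move.

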